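# Move the oxygen flowmeter from the bench outlet to the kit cylinder

### The job

The dial flowmeter has been checked on the bench oxygen box: push in its outlet's release collar so that the probe lets go, take the flowmeter out, and plug it fully home into the free outlet on the kit's oxygen cylinder, so that it latches, stays in when you let go, and the collar there has sprung back out. Do not force anything: neither outlet may be pushed or pulled with more than 35 N, and leave everything else on the counter and turntable where it is.

Things in the scene. Friction and masses are not known exactly. Their poses are not given: they have to be found in the camera images.
- flowmeter: Dial oxygen flowmeter, 0.12 to 0.21 kg, plugged upright in the bench box. Origin: centre of its probe's tip; z: axis, tip to dial. Round steel probe, heights above the tip: cone 9 to 16 mm across from 0 to 8 mm, 16 mm head to 12 mm, latch groove 10.4 mm across to 19 mm, 16 mm stem to 46 mm, where the 30 mm body starts. Starts turned any way about z; turns freely in an outlet.
- flow_body (a point): On the flowmeter's axis 62 mm above the probe's tip, where to grip it: metal body 30 mm across from 16 mm below to this point, fluted black dial 30 mm across from here to 16 mm above (its top). One hose barb, up to 10 mm thick, sticks out along the flowmeter's +x axis, 9 mm below this point, its end 38 mm from the axis.
- bench_box: White bench oxygen box, fixed, 130 x 235 x 40 mm, two alike upright outlets on top, 62 mm either side of its centre along y. That at +y holds the flowmeter; that at -y has a black dust plug, top 101 mm above the counter. Small gauge between them, 60 mm high. Origin: centre of underside, z up. It may stand left or right of the cylinder.
- bench_outlet (a point): Centre of the top face of the bench outlet's release collar when out, 90 mm above the counter, z up along the bore. Collar: fluted aluminium ring 58 mm across, 9 mm thick, hole 23.6 mm, on a white barrel 53 mm across. Inside its hole, 4 mm below this point, ends a fixed tube of 17.6 mm bore. With the probe latched, the flowmeter's 30 mm body starts 4.5 mm above this point.
- bench_seat (a point): 41.5 mm below bench_outlet: where the tip of a latched probe is. Three pawls in the probe's groove then hold it against any pull. With the pawls drawn back by the collar, a sprung valve pushes the probe up 13 mm at once; there it stands loosely upright, past the pawls even when the collar is let go, and lifts out freely.
- bench_collar (a joint): Release collar of that outlet: 0 out, grows as it is pressed straight down, 0.006 m fully in (hard stop). Frees the probe at 0.003 to 0.005. Takes 4 N at first to 6.5 N fully in, plus up to 5 N friction while a probe is latched. Springs back out.
- kit_cylinder: Small aluminium oxygen cylinder lying in black saddles, fixed: 82 mm thick, reaching 345 mm along its +x from the outlet. Regulator block at the near end, with a round gauge on its -x face (up to 79 mm high, front 53 mm from the origin) and the free outlet, same kind as the bench one, upright on top. Origin: on the counter below the outlet's axis, z up.
- kit_outlet (a point): Centre of the top face of the kit outlet's release collar when out, 130 mm above the counter, z up along the bore. Sizes as for the bench outlet: collar hole 23.6 mm, 4 mm below this point the fixed tube of 17.6 mm bore. An entering probe meets the sprung valve with its tip 28.5 mm below this point.
- kit_seat (a point): 41.5 mm below kit_outlet: where the tip of a latched probe rests. Valve push-back 8 N at 13 mm above this point, 13 N here. From 12 mm above it the cone and head spread the pawls: 14 to 22 N of push. As the tip gets here the pawls snap into the groove; hard stop 1.5 to 2.5 mm below. Let go, a latched probe stays here, one not latched rises 13 mm.
- kit_valve: Sprung brass valve pin at the bottom of the kit outlet's bore, 7.6 mm across, hardly visible. Origin: centre of its top face, on which the probe's tip pushes; at rest 28.5 mm below kit_outlet, slides down 14.5 mm to its hard stop. Its seat is harmed by more than 35 N.
- kit_collar (a joint): Release collar of the kit outlet: 0 out, 0.006 m fully in, same spring. It dips up to 4 mm by itself while a probe's head passes the pawls and springs back out when they snap in.
- oximeter: Black fingertip pulse oximeter, 58 x 34 x 31 mm, on the counter between bench box and cylinder. Leave alone. Origin: centre of its underside.
- penlight: Steel penlight, 13 mm thick, 128 mm long along its x, on the counter between bench box and cylinder. Leave alone. Origin: centre of its underside.
- laryngoscope: Chrome laryngoscope handle, 28 mm thick, 140 mm long, on the white turntable (268 mm across, 34 mm high, in the middle of the counter beyond the other things). Leave alone. Origin: its underside.
- bone_drill: Yellow pistol-shaped bone drill lying on the turntable, 42 mm high. Leave alone. Origin: underside of its barrel.
- airway_a: Largest of three green curved airways on the turntable, 18 mm high. Leave alone. Origin: near its flange.
- airway_b: Middle green airway on the turntable. Leave alone. Origin: near its flange.
- airway_c: Smallest green airway on the turntable. Leave alone. Origin: near its flange.

How it is judged:
By the outcome, as a careful person would: the job done as asked, in the order asked, and still so for the second after the job is handed in, with the robot touching nothing.
It also fails if it takes over 70 s, if anything falls off the work surface, if the arm or the gripper's body presses on something with over 40 N, if the wrist force passes 120 N, or if a joint passes its speed limit or range.

### The arm

A 6-joint arm with a two-finger parallel gripper is mounted at the origin on the work surface. World frame = base frame: x ahead of the robot, y to its left, z up, the work surface at z = 0. Lengths are in m, angles in rad, forces in N, time in s.
With the tool pointing down it reaches from about 0.275 to 0.975 m from the base axis. Payload 8.4 kg.
Tool frame: the origin (TCP) lies at the very end of the fingers, on their centre line; the grasp point (between the pads) lies 19 mm behind it; y points along the fingers, z is the direction in which the jaws open and shut, and the axes are right-handed (so a half turn about y gives the same grasp; the last joint's range is limited). The gripper opens to 92 mm and grips with 3 to 60 N. Pads are 20 mm wide; open, the fingers measure 128 mm over their backs; the gripper's body (75 mm by 189 mm) begins 69 mm behind the grasp point.
Start: joints at [-1.176, 0.353, 1.633, -0, 1.155, -0.002], TCP at [0.242, -0.576, 0.215] pointing down, gripper open.
Joint ranges: [-2.63, 2.63], [-0.92, 2.1], [0.06, 2.66], [-1.3, 4.44], [0, 2.69], [-3.02, 3.02]. Speed limits (rad/s): [2.22, 2.22, 2.79, 3.14, 3.14, 3.14].

### API

Orientations are given as a unit quaternion [x, y, z, w].
In Python, from station import ctrl, grab_frame gives the robot as it stands. Calls block until the motion is done:
- ctrl.move_pose(position, orientation): joint-space move of the TCP to a pose.
- ctrl.servo_line(position, rotation=None, max_speed=0.15, until_force=None): straight line of the TCP; rotation=None keeps the orientation; max_speed is the mean speed in m/s. With until_force (N) it stops when the force on the tool has changed by that much, and returns True; else False.
- ctrl.move_j(angles): joint-space move.
- ctrl.open_gripper() and ctrl.grasp(grip_force=None): open the fingers fully, or close them until they stop; grip_force is the grip in N (None keeps the last).
- ctrl.dwell(seconds).
- ctrl.ik(position, orientation): joint angles nearest the present ones, or None.
- grab_frame(name): name is "scene" or "top"; returns a dict with "frame" (400x640x3 uint8, red, green, blue), "range_z" (400x640 float32, m along the optical axis (not along the pixel's ray), 0 where there is no reading), "fx", "fy", "cx", "cy" (pixels), "T" (4x4, takes a point from camera to world coordinates). Camera axes: x right, y down, z forward; pixel columns grow to the right and rows downward; lengths in m; the calibration is good to about 2 mm. A picture is of the moment at which its call begins.
A pose or a line that the arm cannot do raises ctrl.PlanningError and nothing moves.
- ctrl.finish_job(): hands the job in, once; it reports no verdict.
Readings, each from a call of its own:
- ctrl.read_time_s(): time.
- ctrl.read_joints(): joint angles.
- ctrl.read_qd(): joint speeds.
- ctrl.read_joint_efforts(): joint torques, N m.
- ctrl.read_eef_pos(): TCP position.
- ctrl.read_eef_rot(): TCP orientation.
- ctrl.read_wrist_force(): force on the tool from outside, world axes, zero at the start.
- ctrl.read_torque(): the same for the moment, N m.
- ctrl.read_gripper_width(): finger opening in m.
Only numpy, scipy, OpenCV 4.12 (cv2) and the standard library are available. Lean on these libraries where they do the work, as an engineer would, in place of code of your own. Each camera call takes 0.05 s, during which the arm holds its last target. There are 200 camera calls.

## Working session

There is one attempt and no reset: what is moved stays moved. The work goes in short steps, each a Python script; the robot and the scene stay as the last script left them, time stands still between calls to the robot, and variables do not carry over. Pictures are saved under pics/ and viewed, about 8 in all and at most 12, crops included, and the job is handed in when it is done.

```bash
mkdir -p pics; ls; python3 - <<'E'
from station import ctrl, grab_frame
import cv2,numpy as np
for n in("scene","top"):
    f=grab_frame(n); cv2.imwrite(f"pics/{n}0.png",f["frame"][:,:,::-1]); np.savez(f"pics/{n}0.npz",**f)
    print(n,f["fx"],f["fy"],f["cx"],f["cy"],np.round(f["T"],4).tolist(),(f["range_z"]>0).mean())
print(ctrl.read_eef_pos(),ctrl.read_eef_rot(),ctrl.read_time_s())
E
```

```text
pics
scene 483.95778133001653 483.95778133001653 325.7428945771047 202.89495627102397 [[-0.6863, 0.6277, -0.3674, 1.0569], [0.7273, 0.5949, -0.3422, 0.4313], [0.0037, -0.5021, -0.8648, 1.1525], [0.0, 0.0, 0.0, 1.0]] 0.9959375
top 469.11370277144994 469.11370277144994 324.8441406064392 196.11201692099252 [[-0.0184, -0.9871, 0.1592, 0.4407], [-0.9998, 0.0163, -0.0145, 0.0227], [0.0117, -0.1595, -0.9871, 1.1113], [0.0, 0.0, 0.0, 1.0]] 0.996
[ 0.24138575 -0.57602662  0.21391911] [-0.13944784  0.69367634 -0.6927956   0.13928996] 0.1
```

View pics/scene0.png

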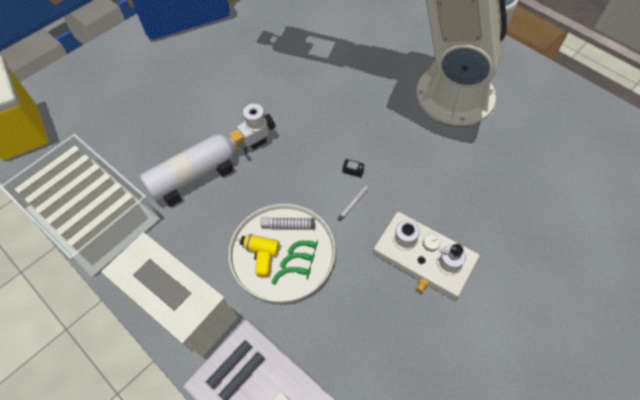

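View pics/top0.png

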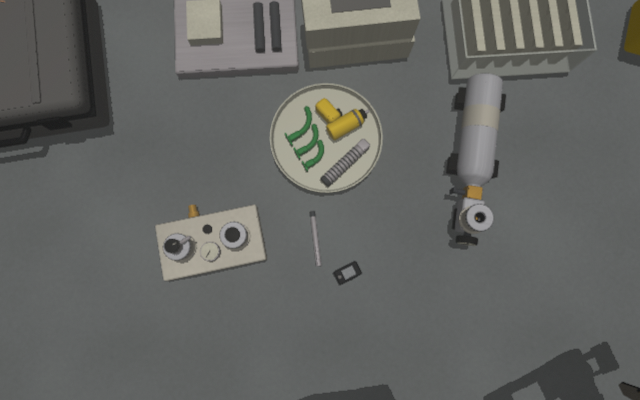

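The bench box is on the left: flowmeter at about (175,245) in the top view and (453,255) in the scene view, dust plug at (233,235). The kit outlet is at top (480,217) and scene (253,112). The oximeter is at (347,272) and the penlight at (316,238). Next I'll zoom in on both outlets.

```bash
python3 - <<'E'
import cv2,numpy as np
t=cv2.imread("pics/top0.png");s=cv2.imread("pics/scene0.png")
def c(i,u,v,h=24,k=8):
    a=cv2.resize(i[v-h:v+h,u-h:u+h],None,fx=6,fy=6,interpolation=cv2.INTER_CUBIC)
    for j in range(0,2*h,8): # ticks
        cv2.putText(a,str(u-h+j),(j*6,8),0,.3,(0,0,255));cv2.putText(a,str(v-h+j),(0,j*6+8),0,.3,(0,0,255))
    return a
cv2.imwrite("pics/crop1.png",np.vstack([np.hstack([c(t,178,245),c(t,478,218)]),np.hstack([c(s,453,256),c(s,253,115)])]))
E
```

```text
(no output)
```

View pics/crop1.png

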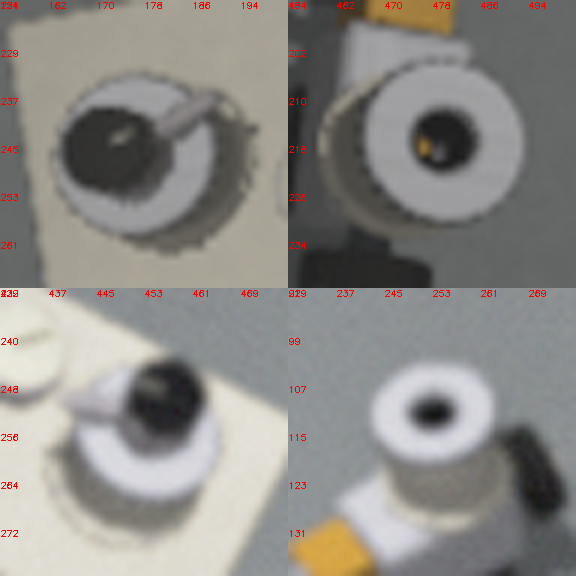

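The crops show the bench collar centre at top (176.7,246.8) with the barb tip at about (189,237), and in the scene view collar (453.6,257) with barb tip (440,251.5). The kit collar is centred at top (480.2,217.3) and scene (253.2,111.5). I'll fit these properly and triangulate.

```bash
cat > h.py <<'E'
import cv2,numpy as np
from scipy.spatial.transform import Rotation as Ro
def ray(f,u,v):
    d=f["T"][:3,:3]@np.array([(u-f["cx"])/f["fx"],(v-f["cy"])/f["fy"],1.]); return f["T"][:3,3],d/np.linalg.norm(d)
def onplane(f,u,v,z):
    o,d=ray(f,u,v); return o+d*(z-o[2])/d[2]
def tri(f,p,g,q):
    a,d=ray(f,*p);b,e=ray(g,*q)
    s=np.linalg.lstsq(np.c_[d,-e],b-a,rcond=None)[0]
    P,Q=a+d*s[0],b+e*s[1]; return (P+Q)/2,np.linalg.norm(P-Q)
def cloud(f):
    v,u=np.mgrid[:400,:640]; z=f["range_z"].astype(float)
    p=np.stack([(u-f["cx"])/f["fx"]*z,(v-f["cy"])/f["fy"]*z,z],-1)
    return p@f["T"][:3,:3].T+f["T"][:3,3]
def circ(xy):  # robust circle fit
    from scipy.optimize import least_squares
    return least_squares(lambda p:np.hypot(xy[:,0]-p[0],xy[:,1]-p[1])-p[2],[*xy.mean(0),.029],loss="soft_l1",f_scale=.001).x
def quat(a): # tool down, jaws along angle a
    c,s=np.cos(a),np.sin(a)
    return Ro.from_matrix(np.array([[s,0,c],[-c,0,s],[0,-1,0]])).as_quat()
E
python3 - <<'E'
from h import *
T=dict(np.load("pics/top0.npz"));S=dict(np.load("pics/scene0.npz"))
np.set_printoptions(precision=4,suppress=True)
res={}
for nm,f,u,v in(("bench",T,177,247),("kit",T,480,217),("bench",S,453.5,257),("kit",S,253,111.5)):
    hz=.09 if nm=="bench" else .13
    hsv=cv2.cvtColor(f["frame"],cv2.COLOR_RGB2HSV).astype(int); g=f["frame"].mean(2)
    P=cloud(f); c0=onplane(f,u,v,hz)
    r=np.hypot(P[...,0]-c0[0],P[...,1]-c0[1])
    m=(r<.035)&(abs(P[...,2]-hz)<.007)
    z=P[...,2][(r>.018)&(r<.026)]; 
    ct=max(cv2.findContours(m.astype(np.uint8),0,1)[0],key=cv2.contourArea)
    pts=cv2.convexHull(ct)[:,0,:].astype(float)
    xy=np.array([onplane(f,*p,hz)[:2] for p in pts]); c=circ(xy)
    # colour edge: radial intensity step along rays from centre
    E=[]
    for a in np.linspace(0,2*np.pi,90,endpoint=False):
        rr=np.arange(.022,.036,.0004); 
        w=np.c_[c[0]+rr*np.cos(a),c[1]+rr*np.sin(a),np.full(len(rr),hz),np.ones(len(rr))]@np.linalg.inv(f["T"]).T
        uu=(f["fx"]*w[:,0]/w[:,2]+f["cx"]).astype(np.float32);vv=(f["fy"]*w[:,1]/w[:,2]+f["cy"]).astype(np.float32)
        gr=np.gradient(cv2.remap(g.astype(np.float32),uu,vv,1).ravel()); k=gr.argmin()
        if gr[k]<-1.5: E.append([c[0]+rr[k]*np.cos(a),c[1]+rr[k]*np.sin(a)])
    c2=circ(np.array(E))
    w=np.linalg.inv(f["T"])@[c2[0],c2[1],hz,1]; res[nm,f is T]=(f["fx"]*w[0]/w[2]+f["cx"],f["fy"]*w[1]/w[2]+f["cy"])
    print(nm,f is T,"depth z",np.median(z),"depthcirc",c,"edgecirc",c2,len(E),np.array(res[nm,f is T]))
for n in("bench","kit"): print(n,tri(T,res[n,True],S,res[n,False]))
# dial top (dark) and barb tip
pd=[]
for f,u,v in((T,172,246),(S,455,251)):
    P=cloud(f); b=onplane(f,u,v,.126); m=(P[...,2]>.119)&(P[...,2]<.135)&(np.hypot(P[...,0]-b[0],P[...,1]-b[1])<.04)
    vv,uu=np.nonzero(m); pd.append((uu.mean(),vv.mean())); print("dial",pd[-1],m.sum(),P[m].mean(0))
    m=(P[...,2]>.096)&(P[...,2]<.11)&(np.hypot(P[...,0]-b[0],P[...,1]-b[1])<.06)&(np.hypot(P[...,0]-b[0],P[...,1]-b[1])>.02); print("barbpts",P[m].mean(0),m.sum())
print("dial",tri(T,pd[0],S,pd[1]))
print("barb",tri(T,(188.5,237.2),S,(441,251.5)))
E
```

```text
bench True depth z 0.0890043234929001 depthcirc [0.4999 0.331  0.0293] edgecirc [0.5008 0.3311 0.0274] 76 [176.0854 246.3801]
kit True depth z 0.12961861639269384 depthcirc [ 0.5478 -0.3159  0.0294] edgecirc [ 0.5485 -0.3174  0.0276] 90 [479.4793 217.1523]
bench False depth z 0.08393818239192918 depthcirc [0.5027 0.3313 0.0292] edgecirc [0.5037 0.3324 0.0262] 55 [452.9294 256.2235]
kit False depth z 0.09851799336843059 depthcirc [ 0.5497 -0.3175  0.0302] edgecirc [ 0.5489 -0.3183  0.0283] 90 [252.6963 111.2486]
bench (array([0.5012, 0.3322, 0.0855]), np.float64(0.0005232236736545247))
kit (array([ 0.5488, -0.3178,  0.1301]), np.float64(0.0008946861137296332))
dial (np.float64(170.97175141242937), np.float64(245.77401129943502)) 177 [0.5001 0.3308 0.1261]
barbpts [0.5155 0.3055 0.1046] 31
dial (np.float64(456.31468531468533), np.float64(249.17482517482517)) 143 [0.5034 0.3311 0.1278]
barbpts [0.5168 0.3094 0.1055] 25
dial (array([0.5006, 0.3312, 0.1233]), np.float64(0.0011977854390495882))
barb (array([0.5186, 0.304 , 0.0983]), np.float64(0.003247531286474836))
```

Every height agrees with the text: bench collar 85–89 mm, kit 130 mm, dial top 123–127 mm, barb about 100 mm. The barb points at about -57°, so the jaws go across it at about +33°. Moving above the bench outlet.

```bash
python3 - <<'E'
from h import *
from station import ctrl, grab_frame
np.set_printoptions(precision=4,suppress=True)
b=np.array([.5015,.3315]);a=np.deg2rad(33)
for k in(a,a-np.pi):
    print(np.rad2deg(k),ctrl.ik([*b,.22],quat(k)))
js=[(abs(q[5]),k) for k in(a,a-np.pi) if (q:=ctrl.ik([*b,.22],quat(k))) is not None]
k=min(js)[1]; p=ctrl.read_eef_pos()
ctrl.servo_line([p[0],p[1],.26]); 
ctrl.move_pose([*b,.24],quat(k)); 
ctrl.servo_line([*b,.15])
print(k,ctrl.read_eef_pos(),ctrl.read_time_s(),ctrl.read_wrist_force())
out=[]
for n,u,v in(("top",178,245),("scene",453,250)):
    f=grab_frame(n);i=f["frame"][v-50:v+50,u-50:u+50,::-1];out.append(cv2.resize(i,None,fx=4,fy=4,interpolation=cv2.INTER_CUBIC))
cv2.imwrite("pics/above.png",np.hstack(out))
E
```

```text
33.0 [ 0.5816  0.3112  1.6807 -0.      1.1498  0.0056]
-147.0 None
0.5759586531581288 [0.502  0.3317 0.1507] 4.6 [ 0.5518 -0.5092  0.3663]
```

View pics/above.png

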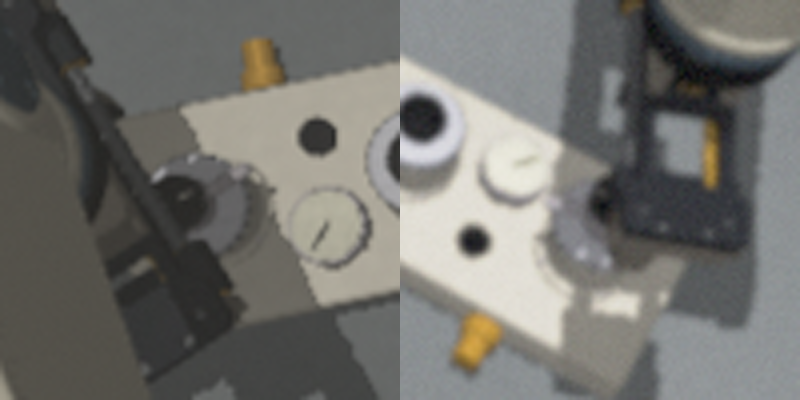

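The fingers straddle the dial (top crop, about (180,195)), and the barb points away, across the jaw line. I'll lower, close lightly and press.

```bash
python3 - <<'E'
from h import *
from station import ctrl, grab_frame
np.set_printoptions(precision=4,suppress=True)
b=np.array([.5015,.3315])
s=lambda t:print(t,ctrl.read_eef_pos(),ctrl.read_wrist_force(),round(ctrl.read_gripper_width(),4),ctrl.read_time_s())
hit=ctrl.servo_line([*b,.0975],max_speed=.06,until_force=6); s(("down",hit))
if not hit:
    ctrl.grasp(3); s("grip")
    hit=ctrl.servo_line([*b,.086],max_speed=.02,until_force=3.5); s(("touch",hit))
E
```

```text
('down', False) [0.5017 0.3317 0.0978] [-0.0815  0.4373 -1.0552] 0.0921 5.725
grip [0.5015 0.3315 0.0975] [ 0.2487 -0.0555 -0.3963] 0.0294 6.6833
('touch', True) [0.5016 0.3316 0.0971] [0.8067 0.6808 3.1182] 0.0301 6.8917
```

```bash
python3 - <<'E'
from h import *
from station import ctrl, grab_frame
np.set_printoptions(precision=4,suppress=True)
b=np.array([.5015,.3315])
z=.0965
while z>.083:
    hit=ctrl.servo_line([*b,z],max_speed=.02)
    F=ctrl.read_wrist_force(); print(round(z,4),ctrl.read_eef_pos()[2].round(4),F,round(ctrl.read_gripper_width(),4),ctrl.read_time_s())
    if F[2]>18: break
    z-=.001
E
```

```text
0.0965 0.0967 [-0.6516 -0.6079  4.648 ] 0.0298 7.1417
0.0955 0.0954 [ 0.4816 -0.1666  3.7764] 0.0299 7.3917
0.0945 0.0944 [0.6466 0.368  2.0225] 0.0302 7.6417
0.0935 0.0934 [0.3717 0.8501 2.4326] 0.0298 7.8917
0.0925 0.0924 [0.4832 0.8838 2.3839] 0.0299 8.1417
0.0915 0.0914 [0.4635 0.5175 3.7726] 0.0299 8.3917
0.0905 0.0905 [0.8369 1.0689 3.6581] 0.0296 8.6417
0.0895 0.0898 [0.5159 0.1739 5.5691] 0.0299 8.8917
0.0885 0.089 [-0.8686 -0.1287  7.8687] 0.0302 9.1417
0.0875 0.0877 [-0.715   0.2712  6.0299] 0.0296 9.3917
0.0865 0.0869 [-0.2885  0.2691  7.5325] 0.0296 9.6417
0.0855 0.0859 [-1.3344 -0.6849  7.6427] 0.0295 9.8917
0.0845 0.085 [-0.7242 -1.066   7.7832] 0.0301 10.1417
0.0835 0.0843 [-1.248  -2.3528 12.9019] 0.03 10.3917
```

```bash
cat > look.py <<'E'
from h import *
from station import ctrl, grab_frame
def look(name,h=45,u0=(178,245),u1=(453,250),k=4):
    out=[]
    for n,(u,v) in(("top",u0),("scene",u1)):
        f=grab_frame(n);np.savez(f"pics/{name}_{n}.npz",**f)
        out.append(cv2.resize(f["frame"][v-h:v+h,u-h:u+h,::-1],None,fx=k,fy=k,interpolation=cv2.INTER_CUBIC))
    cv2.imwrite(f"pics/{name}.png",np.hstack(out))
E
python3 - <<'E'
from look import *
np.set_printoptions(precision=4,suppress=True)
z=.083
for z in(.083,.0825,.082):
    ctrl.servo_line([.5015,.3315,z],max_speed=.02)
    F=ctrl.read_wrist_force(); print(z,ctrl.read_eef_pos()[2].round(4),F,round(ctrl.read_gripper_width(),4))
    if F[2]>16: break
look("press")
E
```

```text
0.083 0.0843 [-4.3644 -0.8584 15.7154] 0.0302
0.0825 0.0843 [-3.9432 -2.6502 21.7316] 0.0299
```

View pics/press.png

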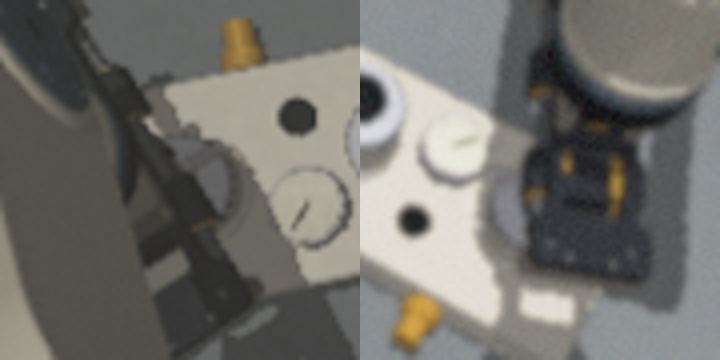

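The collar reached its hard stop at TCP z 0.0843 (contact was at 0.0895). The gripper hides the probe in this view. I'll back off, regrip at flow_body height and test-lift with a force guard.

```bash
python3 - <<'E'
from look import *
np.set_printoptions(precision=4,suppress=True)
b=[.5015,.3315]
s=lambda t:print(t,ctrl.read_eef_pos(),ctrl.read_wrist_force(),round(ctrl.read_gripper_width(),4),ctrl.read_time_s())
ctrl.servo_line([*b,.092],max_speed=.03); s("back")
ctrl.open_gripper(); s("open")
ctrl.servo_line([*b,.108],max_speed=.06)
ctrl.grasp(45); s("grip")
hit=ctrl.servo_line([*b,.118],max_speed=.02,until_force=9); s(("lift",hit))
if not hit:
    hit=ctrl.servo_line([*b,.20],max_speed=.06,until_force=9); s(("lift",hit))
    look("lift",h=60,u1=(453,235),k=3)
E
```

```text
back [0.5009 0.3311 0.0914] [-0.0034  1.0869 -1.5064] 0.0303 11.4583
open [0.5015 0.3315 0.092 ] [ 0.005   0.4568 -0.1488] 0.0921 12.4667
grip [0.5015 0.3315 0.108 ] [ 0.4999  0.2166 -0.3809] 0.0289 13.85
('lift', False) [0.5015 0.3315 0.118 ] [-0.5618 -0.1168 -2.8818] 0.029 14.5
('lift', False) [0.5013 0.3314 0.1995] [ 0.1709 -0.3956 -0.74  ] 0.0294 16.0167
```

View pics/lift.png

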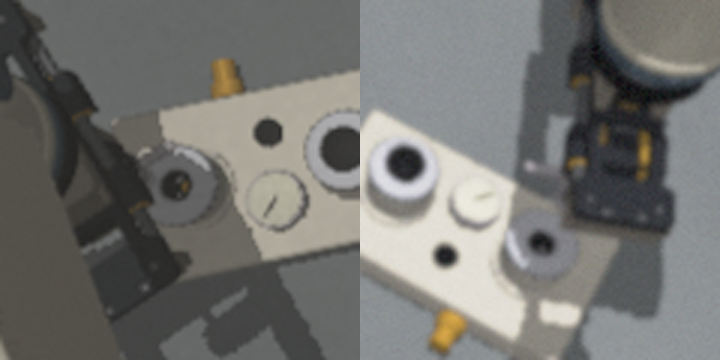

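The flowmeter is out: the empty bench bore shows at (176,185) in the left crop, and its collar has sprung back. Carrying it over to the kit outlet.

```bash
python3 - <<'E'
from look import *
np.set_printoptions(precision=4,suppress=True)
k=[.5487,-.3175];a=np.arctan2(k[1],k[0])
s=lambda t:print(t,ctrl.read_eef_pos(),ctrl.read_wrist_force(),round(ctrl.read_gripper_width(),4),ctrl.read_time_s())
ctrl.servo_line([.5015,.3315,.25]); s("up")
ctrl.move_pose([*k,.25],quat(a)); s("over")
ctrl.servo_line([*k,.19],max_speed=.08); s("above")
look("kit1",h=40,u0=(478,215),u1=(253,105),k=5)
E
```

```text
up [0.5014 0.3314 0.2498] [ 0.2612 -0.4338 -1.2913] 0.0291 16.6
over [ 0.5492 -0.3166  0.25  ] [-0.2086 -0.4055 -1.503 ] 0.0291 18.9167
above [ 0.549  -0.3177  0.1904] [ 0.0091  0.1785 -1.9238] 0.029 19.8167
```

View pics/kit1.png

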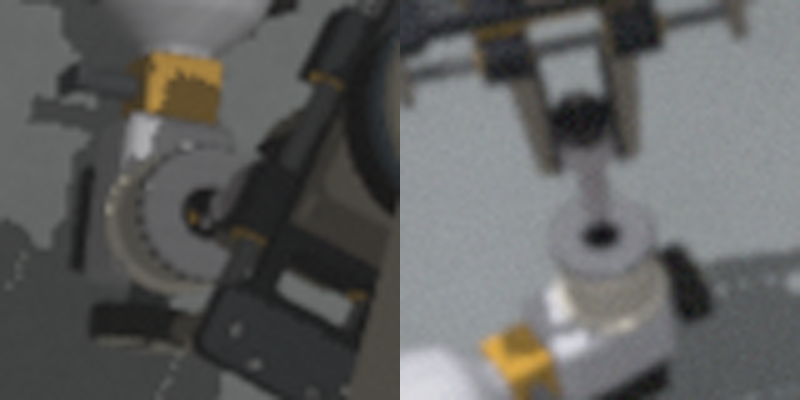

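The scene crop shows the probe tip at about (596,212), just above the hole at (601,235). I'll compare that with projection before lowering.

```bash
python3 - <<'E'
from h import *
np.set_printoptions(precision=2,suppress=True)
f=dict(np.load("pics/kit1_scene.npz"));i=np.linalg.inv(f["T"])
def pr(p):
    w=i@[*p,1]; return np.array([f["fx"]*w[0]/w[2]+f["cx"],f["fy"]*w[1]/w[2]+f["cy"]])
for n,p in(("collar",(.5487,-.3175,.13)),("tubetop",(.5487,-.3175,.126)),("tip",(.549,-.3177,.1434)),("stem40",(.549,-.3177,.1834)),("dialtop",(.549,-.3177,.2214))):print(n,pr(p),((pr(p)-[213,65])*5+[400,0]))
print("px/mm x,y",pr((.5497,-.3175,.13))-pr((.5487,-.3175,.13)),pr((.5487,-.3165,.13))-pr((.5487,-.3175,.13)))
c=f["frame"][75:118,235:270,::-1];cv2.imwrite("pics/kit1z.png",cv2.resize(c,None,fx=14,fy=14,interpolation=cv2.INTER_CUBIC))
E
```

```text
collar [252.94 111.36] [599.71 231.78]
tubetop [253.13 112.32] [600.63 236.62]
tip [252.19 108.1 ] [595.94 215.48]
stem40 [250.26  97.95] [586.29 164.75]
dialtop [248.33  87.79] [576.63 113.94]
px/mm x,y [-0.27  0.2 ] [0.25 0.19]
```

View pics/kit1z.png

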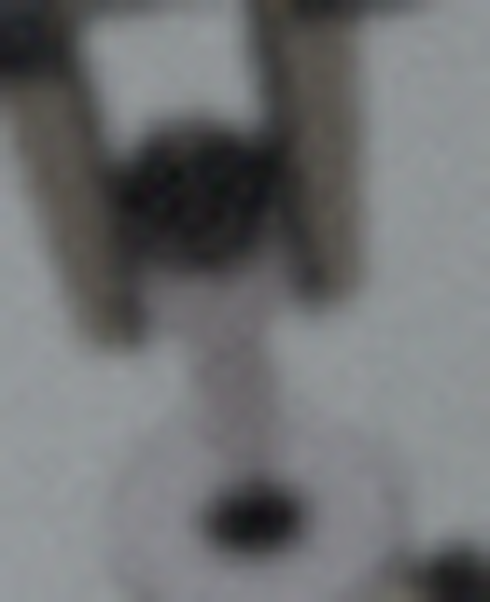

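The projection agrees with the picture to about 1 px (~2–3 mm), which is within the cone's ±4 mm capture. Lowering with a guard.

```bash
python3 - <<'E'
from look import *
np.set_printoptions(precision=4,suppress=True)
k=[.5487,-.3175]
for z in np.arange(.178,.1499,-.002):
    hit=ctrl.servo_line([*k,z],max_speed=.03,until_force=5)
    print(round(z,4),hit,ctrl.read_eef_pos(),ctrl.read_wrist_force(),round(ctrl.read_gripper_width(),4))
    if hit: break
ctrl.dwell(.2);print(ctrl.read_wrist_force(),ctrl.read_torque(),ctrl.read_time_s())
E
```

```text
0.178 False [ 0.5486 -0.3175  0.1778] [ 0.3229 -0.8466 -1.333 ] 0.0294
0.176 False [ 0.5487 -0.3175  0.1759] [ 0.1662  0.1338 -1.6799] 0.0293
0.174 False [ 0.5486 -0.3175  0.1739] [-0.9823 -0.1877 -1.8243] 0.0292
0.172 False [ 0.5486 -0.3175  0.1718] [ 0.0757 -0.76   -1.5377] 0.0291
0.17 False [ 0.5486 -0.3174  0.1698] [-0.1222 -0.1212 -1.588 ] 0.029
0.168 False [ 0.5486 -0.3174  0.1678] [ 0.1732  0.5309 -1.3677] 0.0293
0.166 False [ 0.5487 -0.3174  0.1659] [-0.4047  0.4266 -1.3208] 0.0293
0.164 False [ 0.5489 -0.3176  0.1639] [ 0.6087 -0.0408 -2.9899] 0.0292
0.162 False [ 0.549  -0.3176  0.1619] [ 1.6969 -0.5547 -3.7411] 0.0292
0.16 False [ 0.549  -0.3176  0.1599] [ 3.987  -0.7993 -4.1005] 0.0296
0.158 False [ 0.5489 -0.3176  0.1579] [ 3.5651 -1.9017 -3.3113] 0.0293
0.156 False [ 0.5489 -0.3176  0.1559] [ 4.0717 -1.0476 -3.2109] 0.0292
0.154 False [ 0.5489 -0.3176  0.1539] [ 4.2801 -1.4721 -3.3536] 0.029
0.152 False [ 0.5489 -0.3176  0.1519] [ 4.4795 -2.1741 -2.3061] 0.0292
0.15 False [ 0.5489 -0.3176  0.1499] [ 5.2478 -2.1989 -2.6462] 0.0292
[ 4.7838 -1.9973 -3.0209] [-0.4441 -1.0867  0.0602] 24.1667
```

It's in the bore, about 1 mm off-centre in x. I'll relieve the side force, then push home with a force guard.

```bash
python3 - <<'E'
from look import *
np.set_printoptions(precision=4,suppress=True)
k=np.array([.5487,-.3175])
for _ in range(6):
    ctrl.dwell(.1);F=np.mean([ctrl.read_wrist_force() for _ in range(3)],0)
    if np.hypot(*F[:2])<1.3: break
    k=k+F[:2]*.00011; ctrl.servo_line([*k,.150],max_speed=.02); 
print("centre",k,F)
for z in np.arange(.149,.1341,-.0007):
    hit=ctrl.servo_line([*k,z],max_speed=.015,until_force=24)
    F=ctrl.read_wrist_force();p=ctrl.read_eef_pos()
    print(round(z,4),hit,p[2].round(4),F,round(ctrl.read_gripper_width(),4))
    if hit or F[2]>25: break
print(ctrl.read_time_s())
E
```

```text
centre [ 0.5496 -0.3178] [ 0.9948 -0.7309 -0.9501]
0.149 False 0.1488 [ 0.6389  0.2944 -2.3816] 0.0294
0.1483 False 0.1482 [-0.2826 -0.1082 -1.1294] 0.0291
0.1476 False 0.1479 [-0.8602  0.2889  2.9706] 0.029
0.1469 False 0.1475 [-2.0751  1.4046  6.0856] 0.0293
0.1462 False 0.147 [-2.5757  0.6307  6.5536] 0.0293
0.1455 False 0.1465 [-2.2388  1.8127  8.5477] 0.0292
0.1448 False 0.1461 [-1.5011  1.8082 10.8659] 0.0292
0.1441 False 0.1455 [-3.2852  1.8033 11.0228] 0.0293
0.1434 False 0.1449 [-4.0305  1.367  13.0636] 0.0293
0.1427 False 0.1442 [-1.8707  1.6346 13.2213] 0.0295
0.142 False 0.1436 [-3.3332  1.2574 12.358 ] 0.029
0.1413 False 0.143 [-4.2742  1.7713 13.3287] 0.0294
0.1406 False 0.1424 [-4.2413  1.0037 15.7339] 0.0295
0.1399 False 0.1412 [-2.8937  0.818  10.5063] 0.0294
0.1392 False 0.1405 [-1.8959  1.1003 10.7033] 0.0291
0.1385 False 0.1399 [-1.7782  1.5671 10.9377] 0.029
0.1378 False 0.1392 [-2.2001  1.7366 11.5762] 0.0296
0.1371 False 0.1385 [-3.5063  0.4764 11.1382] 0.0291
0.1364 False 0.1379 [-2.2476  2.1149 12.5361] 0.0295
0.1357 False 0.1372 [-2.3968  1.9046 12.0669] 0.0291
0.135 False 0.1365 [-2.6208  1.0983 11.5679] 0.0289
0.1343 False 0.1357 [-1.8513  1.0307 11.3557] 0.0296
30.4667
```

Valve contact came at TCP z ≈0.1482, so the seat should be at about 0.135. I'm about 0.5 mm short, so I'll continue until it snaps in or the force rises.

```bash
python3 - <<'E'
from look import *
np.set_printoptions(precision=4,suppress=True)
k=[.5496,-.3178]
for z in np.arange(.1338,.1308,-.0005):
    hit=ctrl.servo_line([*k,z],max_speed=.01,until_force=9)
    F=ctrl.read_wrist_force();p=ctrl.read_eef_pos()
    print(round(z,4),hit,p[2].round(4),F)
    if hit or F[2]>19 or p[2]<.1337: break
# latch test: gentle lift, still gripped
z0=p[2]
for dz in(.002,.003,.004,.005):
    hit=ctrl.servo_line([*k,z0+dz],max_speed=.01,until_force=30)
    F=ctrl.read_wrist_force();print("up",ctrl.read_eef_pos()[2].round(4),F,hit)
    if F[2]<-6: break
print(ctrl.read_time_s())
E
```

```text
0.1338 False 0.135 [-1.4634  1.3733  9.2368]
0.1333 False 0.1346 [-2.1517  1.7547 11.2046]
0.1328 False 0.1342 [-2.1943  2.1472 11.2796]
0.1323 False 0.1337 [-3.6144  1.8056 10.4992]
up 0.1354 [ 3.0909 -1.8582 -4.8672] False
up 0.1356 [  3.961   -2.9405 -12.7488] False
32.2083
```

It's latched: it holds against an ~11 N pull at z 0.1356 instead of rising. Neutralise the force, release, retreat and check.

```bash
python3 - <<'E'
from look import *
np.set_printoptions(precision=4,suppress=True)
k=[.5496,-.3178]
ctrl.servo_line([*k,.1352],max_speed=.01);print(ctrl.read_eef_pos(),ctrl.read_wrist_force())
ctrl.open_gripper()
ctrl.servo_line([*k,.25],max_speed=.1)
q=ctrl.read_joints(); q=np.array(q);q[0]-=.6; ctrl.move_j(q)
print(ctrl.read_wrist_force(),ctrl.read_time_s())
look("end",h=40,u0=(478,215),u1=(253,108),k=5)
T=dict(np.load("pics/end_top.npz"));S=dict(np.load("pics/end_scene.npz"))
for f in(T,S):
    P=cloud(f);r=np.hypot(P[...,0]-.549,P[...,1]+.3175)
    z=P[...,2]; print("dial top z",np.median(z[(r<.010)&(z>.14)]),"collar z",np.median(z[(r>.020)&(r<.027)&(z>.115)&(z<.138)]))
f=T;P=cloud(f);r=np.hypot(P[...,0]-.501,P[...,1]-.331);z=P[...,2];print("bench collar",np.median(z[(r>.018)&(r<.026)]))
full=np.hstack([cv2.resize(x["frame"][:,:,::-1],(400,250)) for x in(T,S)])
cv2.imwrite("pics/end.png",np.vstack([cv2.resize(cv2.imread("pics/end.png"),(600,300)),cv2.resize(full,(600,188))]))
E
```

```text
[ 0.5499 -0.3179  0.1354] [ 2.7904 -1.5197 -3.5426]
[ 0.1568 -0.0916 -0.5619] 36.225
dial top z 0.16628054828824285 collar z 0.13011414583299397
dial top z 0.16748703707889923 collar z 0.1301426852073555
bench collar 0.08932535466760305
```

View pics/end.png

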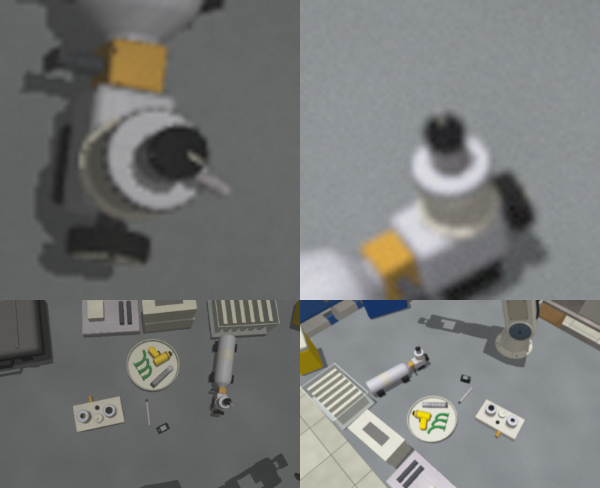

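The picture shows the flowmeter upright in the kit outlet with everything else where it was. The dial top is at 166–167 mm (166.5 expected when latched), and both collars are out at 130 mm and 89 mm.

```bash
python3 -c "
from station import ctrl
ctrl.finish_job()"
```

```text
the job is handed in; nothing more can be done
```

The flowmeter is out of the bench box and latched in the kit cylinder's outlet. I handed the job in at about 36 s on the robot's clock.

**What I did:** I pressed the bench collar fully in with the fingertips, holding the body with a light 3 N grip. I then backed off, regripped, lifted the flowmeter out and pushed it home in the kit outlet.

**Forces:** The highest I read was about 22 N, at the bench collar's hard stop. The most I read while pushing into the kit outlet was about 17 N. These were read between small steps, so brief peaks may have been higher.

**Last checks:**
- **Latch:** it held against a pull of about 11 N. After release the dial top stood at 166–167 mm, against 166.5 mm expected when latched.
- **Collars:** the kit collar is out at 130 mm and the bench collar at 89 mm.
- **Other items:** in the final picture they look unmoved; I did not measure them.

**Disagreements:**
- The two cameras differed by up to about 3 mm on the bench outlet.
- The probe went in about 1 mm off-centre at first, with about 5 N of side force. I mostly relieved that before the push.
- The pop-up was hidden by the gripper, so I confirmed the release only by the free lift and the empty bore.

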